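Prop the long display board against the bench partition

ROBOT

A 6-joint arm with a two-finger parallel gripper is mounted at the origin on the work surface. World frame = base frame: x ahead of the robot, y to its left, z up, the work surface at z = 0. Lengths are in m, angles in rad, forces in N, time in s.
With the tool pointing down it reaches from about 0.275 to 0.85 m from the base axis. Payload 5.2 kg.
Tool frame: the origin (TCP) lies on the centre line of the jaws, within the pads' length; the fingertips stand robot.finger_overhang ahead of it and the grasp point (between the pads) lies 5 mm behind it (robot.finger_overhang is the distance from the TCP to the fingertips, in m); y points along the fingers, z is the direction in which the jaws open and shut, and the axes are right-handed (so a half turn about y gives the same grasp; the last joint's range is limited). The gripper opens to 85 mm and grips with 20 to 120 N. Pads are 22 mm wide; open, the fingers measure 114 mm over their backs; the gripper's body (76 mm by 85 mm) begins 54 mm behind the grasp point. The pads swing forward as they close: fully open they stand 13 mm farther back than shut.
Start: joints at [0.905, 0.259, 1.535, -0, 1.348, -0.203], TCP at [0.246, 0.492, 0.245] pointing down, gripper open.
Joint ranges: [-3.14, 3.14], [-0.91, 2.08], [0.19, 2.58], [-1.22, 4.36], [0.22, 2.71], [-3.12, 3.12]. Speed limits (rad/s): [2.57, 2.57, 3.14, 3.14, 3.14, 3.14].

INTERFACE

Orientations are given as a 3x3 rotation matrix whose columns are the frame's x, y, z axes.
In Python, from rig import robot gives the robot as it stands. The module is installed in compiled form; this text tells all that it offers.
- The arm moves only by the tool servo_tool, never from a script. Its argument "series" is a list that holds one entry, the list of rows, each a list of 7 numbers: the shift along the tool's x, y, z in mm, then the turn, a rotation vector about the tool's x, y, z in units of 10 degrees (1.0 is 10 degrees), then the opening, from 0 (shut) to 1 (fully open). In form: [[[tx, ty, tz, ax, ay, az, jaw], ...]]. A call has 1 to 8 rows; each row shifts and turns the commanded pose from where the row before left it, along the tool's axes as they then stand; what a row does not reach is not made up. A row lasts 1/8 s, in which the tool goes at most 62.5 mm and 10.7 degrees, less where a joint would pass 70% of its speed; a pose out of reach is approached as far as the arm can. A call is refused whole if a number of a shift passes 62.5 or a number of a turn 1, either way. A call with a gripper value outside its range is refused whole. The fingers move at their own pace and stop on an object; "grip_force" is the grip in N (left out, the last holds). Time passes only in rows, so rows that do not move let the fingers close. It gives the time, the measured TCP pose, the force and the opening at its end, in the units of the state.
- robot.get_state(): the state, without advancing time (a new reading comes with each control period).
- robot.camera(name): name is "side" or "top"; returns (picture, depth): 400x640x3 uint8, red, green, blue; 400x640 float32, m along the optical axis (not along the pixel's ray), 0 where there is no reading.
- robot.camera_model(name): a dict with "fx", "fy", "cx", "cy" (pixels), "rvec" (rotation vector, rad) and "tvec" (3), from world to camera coordinates, as OpenCV has them. Camera axes: x right, y down, z forward; pixel columns grow to the right and rows downward; lengths in m; the calibration is good to about 2 mm. A picture is of the moment at which its call begins. camera_model takes no time and is no camera call.
- robot.sign_off(): hands the job in, once; it reports no verdict.
The state is a dict: "time": time; "joint_pos": joint angles; "joint_vel": joint speeds; "effort": joint torques, N m; "tool_pos": TCP position; "tcp_rot": TCP orientation; "contact_force": force on the tool from outside, world axes, zero at the start; "wrist_torque": the same for the moment, N m; "opening": opening from 0.0 (shut) to 1.0 (fully open).
Only numpy, scipy, OpenCV 4.12 (cv2) and the standard library are available. Lean on these libraries where they do the work, as an engineer would, in place of code of your own. Each camera call takes 0.05 s, during which the arm holds its last target. There are 200 camera calls.

TASK

Take the long, wide wooden board out of the rack (not the short board and not the narrow batten) and lean it against the low partition wall, flat to the wall and near its middle, with its foot standing on the base close behind the stop strip so that it cannot slide out. Let go of it, and leave the other two boards standing in the rack.

Things in the scene. Friction and masses are not known exactly. Their poses are not given: they have to be found in the camera images.
- long_board_center (a point): Centre of the long, wide plywood board: 250 mm tall, 60 mm wide, 14 mm thick, 0.1 to 0.2 kg, both faces alike. It stands upright in any one of the three pockets of a dark wooden rack, its bottom end 10 mm above the bench; lift it 30 mm straight up to clear the pocket (1.5 mm play all round). Axes at the start: z up its length, y along its width, x through its thickness.
- long_board_foot (a point): Centre of that board's bottom end, 125 mm below its centre; same axes. The rack, 300 x 60 x 40 mm high, runs along the board's y with pockets 95 mm apart, so nothing stands before or behind the board's faces.
- prop_stop (a point): Where the foot belongs on the fixed wooden prop: top of its base (12 mm above the bench), at the stop strip's inner face, mid-length. x points level away from the partition wall, y along wall and strip, z up. Wall: face at x = -80 mm, 16 mm thick, 150 mm high above the base, 220 mm long. Strip: x = 0 to 15 mm, 14 mm high, 220 mm long. The base between them is flat and bare.
- short_board_center (a point): Centre of the short plywood board, 160 mm tall, 60 mm wide, 14 mm thick, upright in another pocket of the rack; to be left there. Same axes as the long board.
- batten_center (a point): Centre of the narrow plywood batten, 250 mm tall, 26 mm wide, 14 mm thick, upright in the remaining pocket; to be left there. Same axes as the long board.
There are look-alikes about, which are no part of the job. What is shaped like the part that bears long_board_center but orange is not meant. There is more than one size of the part that bears batten_center; the job needs the larger.

How it is judged:
By the outcome, as a careful person would: the job done as asked, in the order asked, and still so for the second after the job is handed in, with the robot touching nothing.
It also fails if it takes over 37 s, if anything falls off the work surface, if the arm or the gripper's body presses on something with over 40 N, if the wrist force passes 120 N, or if a joint passes its speed limit or range.

## Working session

There is one attempt and no reset: what is moved stays moved. The work goes in short steps, Python scripts to look and compute and a tool call to move; the robot and the scene stay as the last step left them, time stands still between calls to the robot, and variables do not carry over. Pictures are saved under pics/ and viewed, on a budget of 10 in all, crops included, one or two more only if the job needs it, and the job is handed in when it is done.

Besides the shell and the picture viewer there is one more tool, called after "Emit:" as a command line: name --argument value ..., lists and objects as JSON in quotes. servo_tool: Moves the arm, as the interface text tells. Its arguments: {"type":"object","properties":{"series":{"type":"array"},"grip_force":{"type":"number"}},"required":["series"]}

```bash
mkdir -p pics; cat >h.py <<'E'
import numpy as np, cv2
from rig import robot
def cam(n):
    im,d=robot.camera(n); m=robot.camera_model(n)
    R=cv2.Rodrigues(np.array(m["rvec"],float))[0]; t=np.array(m["tvec"],float).ravel()
    return im,d,m,R,t
def pts(d,m,R,t):
    v,u=np.mgrid[:d.shape[0],:d.shape[1]]
    P=np.stack([(u-m["cx"])/m["fx"]*d,(v-m["cy"])/m["fy"]*d,d],-1)
    return (P-t)@R
def save(n,im): cv2.imwrite("pics/"+n,cv2.cvtColor(im,cv2.COLOR_RGB2BGR))
E
python3 - <<'E'
from h import *
for n in("side","top"):
    im,d,m,R,t=cam(n); save(n+"0.png",im); np.savez(n+"0.npz",im=im,d=d,P=pts(d,m,R,t)); print(n,m,"pos",-R.T@t,"fwd",R[2])
print(robot.get_state(), robot.finger_overhang)
E
```

```text
side {'fx': 437.5025956620992, 'fy': 437.5025956620992, 'cx': 319.08871654961774, 'cy': 199.06015399534186, 'rvec': array([ 2.44917039, -0.28084673,  0.09717736]), 'tvec': array([-0.47589373,  0.19804228,  0.86527719])} pos [ 0.37681385 -0.48687778  0.79709569] fwd [ 0.14072946  0.61194101 -0.77828235]
top {'fx': 423.05416566371485, 'fy': 423.05416566371485, 'cx': 315.57631826788054, 'cy': 199.7600992074091, 'rvec': array([ 2.18806922, -2.13698047,  0.05979363]), 'tvec': array([0.05561367, 0.495204  , 1.06950599])} pos [0.40041271 0.03269127 1.10939798] fwd [ 0.08549714  0.03169682 -0.9958341 ]
{'time': 0.1, 'joint_pos': array([ 9.05197884e-01,  2.59283929e-01,  1.53593049e+00,  1.89434450e-05,
        1.34800839e+00, -2.02823608e-01]), 'joint_vel': array([ 1.00655117e-04, -1.49834537e-03, -2.46851242e-03, -1.27517167e-03,
        4.10509756e-04,  6.68885957e-05]), 'effort': array([ 3.26177986e-03, -4.46965635e+01, -2.91246951e+01, -1.04160815e-04,
        6.15434255e-03,  5.90722266e-05]), 'tool_pos': array([0.24525124, 0.49181097, 0.24456769]), 'tcp_rot': array([[ 8.94815115e-01, -1.02120078e-03,  4.46435737e-01],
       [-4.46436771e-01, -1.27078457e-03,  8.94814280e-01],
       [-3.46461396e-04, -9.99998671e-01, -1.59301882e-03]]), 'contact_force': array([ 0.69720722,  0.28556418, -0.11574702]), 'wrist_torque': array([0.07067106, 0.00019501, 0.02259202]), 'opening': 1.003013474295913} 0.014
```

View pics/side0.png

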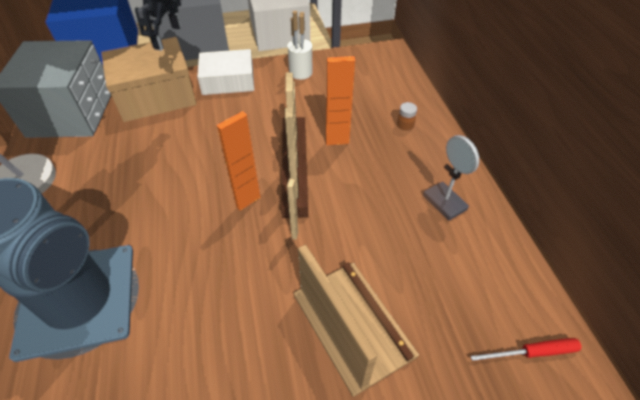

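View pics/top0.png

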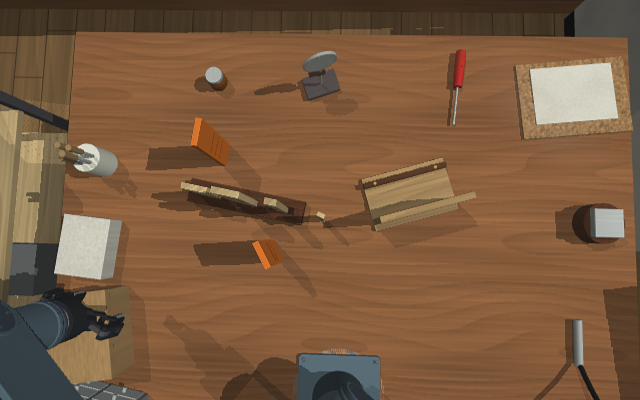

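Both views: the dark rack runs about (165–305, 190–215) in top. It holds boards with tops near (195,187), (225,195) and (278,205). A small loose batten stands at (320,215), orange decoys at (210,140) and (265,252), and the prop at (415,195). Next I'll measure the tops by depth and take one close crop.

```bash
python3 - <<'E'
from h import *
T=np.load("top0.npz");S=np.load("side0.npz")
a=cv2.resize(T["im"][170:240,150:350],None,fx=4,fy=4,interpolation=cv2.INTER_CUBIC)
b=cv2.resize(S["im"][60:260,220:360],None,fx=1.5*1,fy=1.5,interpolation=cv2.INTER_CUBIC)
c=np.zeros((280+300,800,3),np.uint8);c[:280]=a;c[280:,:210]=b;save("crop.png",c)
P=T["P"];z=P[...,2]
reg=np.zeros(z.shape,bool);reg[170:240,150:490]=1
for lo,hi in((.05,.16),(.16,.2),(.2,.245),(.245,.275)):
    n,l,s,c=cv2.connectedComponentsWithStats((reg&(z>lo)&(z<hi)&(T["d"]>0)).astype(np.uint8))
    for i in range(1,n):
        if s[i,4]>15:
            q=P[l==i]; r=cv2.minAreaRect((q[:,:2]*1000).astype(np.float32)); print(lo,s[i],q.mean(0).round(3),np.percentile(q[:,2],[5,50,95]).round(3),[np.round(x,1) for x in r])
E
```

```text
0.05 [188 188  32  10  73] [0.496 0.325 0.112] [0.061 0.115 0.157] [array([496.8, 338.1]), array([12.6, 59.2]), np.float64(2.4)]
0.05 [226 197  31   9  91] [0.48  0.229 0.107] [0.056 0.111 0.153] [array([479.4, 245.3]), array([12.8, 61.1]), np.float64(2.0)]
0.05 [273 204  14   8  46] [0.465 0.144 0.108] [0.061 0.112 0.151] [array([462.8, 149.1]), array([11. , 26.1]), np.float64(20.0)]
0.05 [374 216   7   9  38] [ 0.441 -0.081  0.109] [0.058 0.113 0.154] [array([441.2, -81.9]), array([15.8,  2.4]), np.float64(14.5)]
0.16 [180 182  28  12 178] [0.503 0.338 0.171] [0.165 0.171 0.174] [array([503.6, 338.7]), array([61.1, 14.1]), np.float64(79.4)]
0.16 [379 191  97  32 690] [ 0.472 -0.186  0.163] [0.161 0.163 0.166] [array([ 471.9, -186.3]), array([ 16. , 219.9]), np.float64(16.5)]
0.16 [243 195   6   7  26] [0.48  0.217 0.179] [0.161 0.179 0.197] [array([478.4, 218.5]), array([ 7.5, 16.3]), np.float64(44.3)]
0.16 [276 202   6   7  18] [0.465 0.141 0.18 ] [0.161 0.179 0.196] [array([463.9, 142.8]), array([ 7.5, 16.8]), np.float64(41.2)]
0.16 [316 211   9   8  39] [0.448 0.051 0.178] [0.174 0.178 0.181] [array([448.1,  51.2]), array([18. ,  9.4]), np.float64(65.0)]
0.2 [238 193   7   8  34] [0.48  0.217 0.222] [0.202 0.223 0.241] [array([478.3, 219.1]), array([ 7.5, 16.6]), np.float64(42.7)]
0.2 [267 201  13   7  27] [0.464 0.145 0.222] [0.203 0.223 0.242] [array([462.4, 149.7]), array([10.4, 26. ]), np.float64(17.7)]
0.245 [210 186  31  13 220] [0.485 0.244 0.261] [0.252 0.261 0.264] [array([485.9, 245.5]), array([60.3, 14. ]), np.float64(79.3)]
0.245 [263 197  15  10 102] [0.468 0.152 0.26 ] [0.249 0.261 0.264] [array([468.5, 152.4]), array([26.2, 14. ]), np.float64(79.6)]
```

View pics/crop.png

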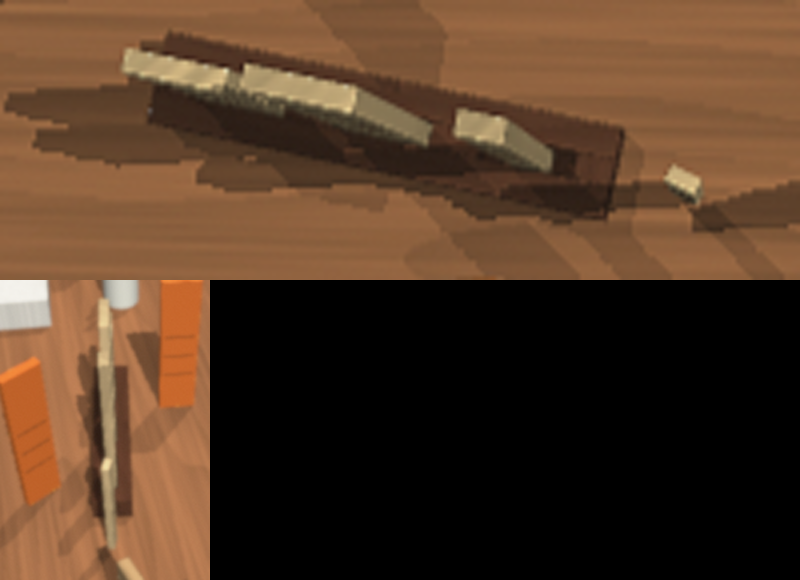

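Candidates in the top view:
- Middle pocket, (225,192): top at 0.26 m, 60 mm wide, so this is the long board.
- (195,187): short board, 0.17 m tall.
- (270,200): batten in the rack, 26 mm wide.
- (320,213): small loose batten, a decoy.
- (210,140) and (265,252): orange decoys.

The crop confirms the middle board. Next I'll measure the prop more closely and write a row planner.

```bash
cat >>h.py <<'E'
from scipy.spatial.transform import Rotation as Ro
def pose(az,tilt=0):
    """tool z along heading az (deg), tool pointing down then tilted about the horizontal so that it points towards heading by tilt"""
    a,b=np.radians([az,tilt]); h=np.array([np.cos(a),np.sin(a),0]); k=np.array([0,0,1.])
    y=np.sin(b)*h-np.cos(b)*k; z=np.cos(b)*h+np.sin(b)*k
    return np.stack([np.cross(y,z),y,z],1)
def rows(p1,R1,n,jaw,p0=None,R0=None):
    s=robot.get_state(); p0=s["tool_pos"] if p0 is None else p0; R0=s["tcp_rot"] if R0 is None else R0
    w=(Ro.from_matrix(R0).inv()*Ro.from_matrix(R1)).as_rotvec()/n; st=(np.array(p1)-p0)/n; R=Ro.from_matrix(R0)
    for i in range(n):
        r=list(np.round(R.inv().apply(st)*1000,1))+list(np.round(np.degrees(w)/10,3))+[jaw]; print([float(x) for x in r]); R=R*Ro.from_rotvec(w)
E
python3 - <<'E'
from h import *
T=np.load("top0.npz");P=T["P"];z=P[...,2]
ps=np.array([.4719,-.1863]);a=np.radians(16.5);px=np.array([np.cos(a),np.sin(a)]);py=np.array([-px[1],px[0]])
q=P[150:235,350:490].reshape(-1,3);l=np.c_[(q[:,:2]-ps)@px,(q[:,:2]-ps)@py,q[:,2]]
b=l[(l[:,0]>.05)&(l[:,0]<.15)&(abs(l[:,1])<.12)]
for lo,hi in((.007,.016),(.021,.032),(.034,.06)):
    c=b[(b[:,2]>lo)&(b[:,2]<hi)]
    if len(c):print(lo,len(c),np.percentile(c,[2,50,98],axis=0).round(4).tolist())
hsv=cv2.cvtColor(T["im"],cv2.COLOR_RGB2HSV);m=((hsv[...,0]<14)&(hsv[...,1]>190)&(hsv[...,2]>150)).astype(np.uint8)
n,L,s,c=cv2.connectedComponentsWithStats(m)
for i in range(1,n):
    if s[i,4]>60:print(s[i],P[L==i].min(0).round(3),P[L==i].max(0).round(3))
g=np.array([.486,.2455])
rows([*g,.32],pose(-10.7),10,1)
E
```

```text
0.007 1433 [[0.0509, -0.1062, 0.0091], [0.0752, 0.0, 0.0132], [0.1151, 0.1067, 0.0158]]
0.021 507 [[0.0882, -0.1058, 0.0226], [0.0952, 0.0004, 0.0275], [0.1026, 0.1061, 0.0312]]
[456  50  10  36 180] [ 0.4   -0.318  0.017] [0.897 0.033 1.109]
[191 118  11  28 177] [0.4   0.033 0.245] [0.64  0.323 1.109]
[252 241  19  29 195] [ 0.312  0.033 -0.   ] [0.4   0.195 1.109]
[32.5, -7.5, -11.3, 0.001, 0.742, 0.0, 1.0]
[33.7, -7.5, -7.0, 0.001, 0.742, 0.0, 1.0]
[34.3, -7.5, -2.6, 0.001, 0.742, 0.0, 1.0]
[34.4, -7.5, 1.9, 0.001, 0.742, 0.0, 1.0]
[33.9, -7.5, 6.3, 0.001, 0.742, 0.0, 1.0]
[32.8, -7.5, 10.6, 0.001, 0.742, 0.0, 1.0]
[31.1, -7.5, 14.8, 0.001, 0.742, 0.0, 1.0]
[29.0, -7.5, 18.6, 0.001, 0.742, 0.0, 1.0]
[26.3, -7.5, 22.2, 0.001, 0.742, 0.0, 1.0]
[23.2, -7.5, 25.4, 0.001, 0.742, 0.0, 1.0]
```

Emit:
servo_tool --series '[[[20,-25,-8,0,0.74,0,1],[34,-25,-7,0,0.74,0,1],[35,-25,-3,0,0.74,0,1],[35,0,2,0,0.74,0,1],[35,0,6,0,0.74,0,1],[34,0,11,0,0.74,0,1],[33,0,15,0,0.74,0,1],[30,0,19,0,0.74,0,1]]]'

```text
time: 1.1
tool_pos: [0.4327, 0.2969, 0.3199]
tcp_rot: [[0.07, -0.001, 0.998], [-0.998, -0.0, 0.07], [0.0, -1.0, -0.001]]
contact_force: [0.1, -0.1, -0.5]
opening: 1.005
```

```bash
python3 - <<'E'
from h import *
s=robot.get_state();print(s["time"],s["tool_pos"],s["tcp_rot"].round(3))
rows([.486,.2455,.32],pose(-10.7),4,1)
E
```

```text
1.1 [0.43271953 0.29688744 0.31987806] [[ 0.07  -0.001  0.998]
 [-0.998 -0.     0.07 ]
 [ 0.    -1.    -0.001]]
[13.8, -0.0, 12.4, 0.001, 0.368, 0.0, 1.0]
[12.9, -0.0, 13.2, 0.001, 0.368, 0.0, 1.0]
[12.1, -0.0, 14.0, 0.001, 0.368, 0.0, 1.0]
[11.1, -0.0, 14.8, 0.001, 0.368, 0.0, 1.0]
```

Emit:
servo_tool --series '[[[0,0,0,0,0,0,1],[13.8,0,12.4,0,0.37,0,1],[13,0,13.2,0,0.37,0,1],[12,0,14,0,0.37,0,1],[11,0,14.8,0,0.37,0,1],[0,0,0,0,0,0,1]]]'

```text
time: 1.85
tool_pos: [0.4868, 0.2457, 0.32]
tcp_rot: [[-0.185, -0.0, 0.983], [-0.983, -0.0, -0.185], [0.0, -1.0, -0.0]]
contact_force: [-0.0, -1.1, 0.8]
opening: 1.0
```

```bash
python3 - <<'E'
from h import *
s=robot.get_state();print(s["time"],s["tool_pos"],s["tcp_rot"].round(3))
rows([.486,.2455,.223],pose(-10.7),4,1)
E
```

```text
1.85 [0.48676006 0.24566585 0.32001567] [[-0.185 -0.     0.983]
 [-0.983 -0.    -0.185]
 [ 0.    -1.    -0.   ]]
[0.1, 24.3, -0.2, 0.0, 0.0, 0.0, 1.0]
[0.1, 24.3, -0.2, 0.0, 0.0, 0.0, 1.0]
[0.1, 24.3, -0.2, 0.0, 0.0, 0.0, 1.0]
[0.1, 24.3, -0.2, 0.0, 0.0, 0.0, 1.0]
```

Emit:
servo_tool --series '[[[0,25,-0.4,0,0,0,1],[0,25,-0.4,0,0,0,1],[0,25,0,0,0,0,1],[0,22,0,0,0,0,1],[0,0,0,0,0,0,1],[0,0,0,0,0,0,0.3],[0,0,0,0,0,0,0.3],[0,0,0,0,0,0,0.3]]]' --grip_force 50

```text
time: 2.85
tool_pos: [0.4852, 0.2471, 0.2242]
tcp_rot: [[-0.182, 0.001, 0.983], [-0.983, 0.0, -0.182], [-0.001, -1.0, 0.001]]
contact_force: [0.6, -1.0, 0.0]
opening: 0.375
```

Emit:
servo_tool --series '[[[0,0,0,0,0,0,0],[0,0,0,0,0,0,0],[0,0,0,0,0,0,0],[0,0,0,0,0,0,0]]]' --grip_force 50

```text
time: 3.35
tool_pos: [0.4852, 0.247, 0.2239]
tcp_rot: [[-0.183, 0.001, 0.983], [-0.983, 0.0, -0.183], [-0.001, -1.0, 0.001]]
contact_force: [-0.5, 0.5, 5.8]
opening: 0.155
```

Emit:
servo_tool --series '[[[0,-10,0,0,0,0,0],[0,-15,0,0,0,0,0],[0,-20,0,0,0,0,0],[0,-25,0,0,0,0,0],[0,-25,0,0,0,0,0],[0,-25,0,0,0,0,0],[0,0,0,0,0,0,0]]]'

```text
time: 4.22
tool_pos: [0.4858, 0.2472, 0.3459]
tcp_rot: [[-0.182, 0.005, 0.983], [-0.983, 0.001, -0.182], [-0.002, -1.0, 0.004]]
contact_force: [-0.1, 0.8, -1.8]
opening: 0.157
```

```bash
python3 - <<'E'
from h import *
s=robot.get_state();print(s["time"],s["tool_pos"],s["opening"],s["contact_force"])
im,d,*_=cam("side");save("side1.png",im)
p1=np.array([.550,.200,.38]);R1=pose(-10.7)
rows(p1,R1,3,0)
p2=np.array([.555,-.02,.43]);print();rows(p2,pose(5),6,0,p1,R1)
E
```

```text
4.225 [0.48578346 0.24719153 0.34589341] 0.15680260907277993 [-0.09249136  0.81128118 -1.7614354 ]
[11.4, -11.9, 24.1, -0.003, 0.006, -0.002, 0.0]
[11.4, -11.9, 24.1, -0.003, 0.006, -0.002, 0.0]
[11.4, -12.0, 24.2, -0.003, 0.006, -0.002, 0.0]

[35.9, -8.3, 7.6, -0.0, -0.262, -0.0, 0.0]
[36.2, -8.3, 6.0, -0.0, -0.262, -0.0, 0.0]
[36.4, -8.3, 4.3, -0.0, -0.262, -0.0, 0.0]
[36.6, -8.3, 2.7, -0.0, -0.262, -0.0, 0.0]
[36.7, -8.3, 1.0, -0.0, -0.262, -0.0, 0.0]
[36.7, -8.3, -0.7, -0.0, -0.262, -0.0, 0.0]
```

View pics/side1.png

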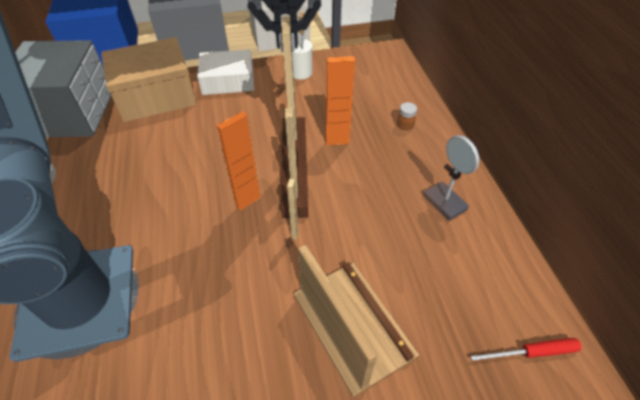

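The board is out and held by the gripper at about (288,30), bottom clear of the rack. The batten is still in the rack at (292,195). I'll carry the board around the front of the batten.

Emit:
servo_tool --series '[[[11,-12,24,0,0,0,0],[11,-12,24,0,0,0,0],[12,-12,25,0,0,0,0],[36,-8,8,0,-0.26,0,0],[36,-8,6,0,-0.26,0,0],[36,-8,4,0,-0.26,0,0],[37,-8,3,0,-0.26,0,0],[37,-8,1,0,-0.26,0,0]]]'

```text
time: 5.28
tool_pos: [0.5551, 0.0154, 0.4178]
tcp_rot: [[0.045, -0.003, 0.999], [-0.999, 0.001, 0.045], [-0.001, -1.0, -0.003]]
contact_force: [-0.6, -0.2, -0.2]
opening: 0.157
```

```bash
python3 - <<'E'
from h import *
s=robot.get_state();print(s["time"],s["tool_pos"],s["opening"],s["contact_force"])
# target: tilt 23.4, back bottom edge at prop x=-15 ; hover 200mm... 
a=np.radians(16.5);px=np.array([np.cos(a),np.sin(a),0]);py=np.array([-px[1],px[0],0]);k=np.array([0,0,1.]);ps=np.array([.5563,-.1613,.012])
th=np.radians(21);u=-np.sin(th)*px+np.cos(th)*k;f=np.cos(th)*px+np.sin(th)*k
L=.2135  # foot to TCP along board
F=ps-.017*px+.007*f
p=F+L*u; print("final-ish tcp",p)
h=p+np.array([0,0,.03])+.012*px
rows([p[0]+.03,p[1],.43],pose(16.5,0),8,0)
E
```

```text
5.275 [0.55508115 0.01540906 0.41783798] 0.15680144266402457 [-0.61344094 -0.22521425 -0.20018974]
final-ish tcp [ 0.47290522 -0.18600266  0.213828  ]
[24.9, -1.5, -7.6, 0.002, -0.174, -0.001, 0.0]
[24.6, -1.5, -8.4, 0.002, -0.174, -0.001, 0.0]
[24.3, -1.5, -9.1, 0.002, -0.174, -0.001, 0.0]
[24.1, -1.5, -9.9, 0.002, -0.174, -0.001, 0.0]
[23.7, -1.5, -10.6, 0.002, -0.174, -0.001, 0.0]
[23.4, -1.5, -11.3, 0.002, -0.174, -0.001, 0.0]
[23.1, -1.5, -12.0, 0.002, -0.174, -0.001, 0.0]
[22.7, -1.5, -12.7, 0.002, -0.174, -0.001, 0.0]
```

```bash
cat >>h.py <<'E'
a_=np.radians(16.5);px=np.array([np.cos(a_),np.sin(a_),0]);py=np.array([-px[1],px[0],0]);k=np.array([0,0,1.]);ps=np.array([.5563,-.1613,.012])
def tcp(th,back,h,L=.2135,y=0):
    "TCP for tilt th deg, back bottom edge at prop x=back, height h above base"
    t=np.radians(th);u=-np.sin(t)*px+np.cos(t)*k;f=np.cos(t)*px+np.sin(t)*k
    return ps+back*px+y*py+h*k+.007*f+L*u
E
python3 - <<'E'
from h import *
p=tcp(18,-.020,.19);print(p)
rows(p,pose(16.5,18),8,0)
E
```

```text
[ 0.48024859 -0.18382745  0.40721369]
[24.5, 1.3, -10.5, 0.226, -0.173, 0.027, 0.0]
[24.1, 0.8, -11.2, 0.226, -0.173, 0.027, 0.0]
[23.8, 0.2, -12.0, 0.226, -0.173, 0.027, 0.0]
[23.4, -0.4, -12.7, 0.226, -0.173, 0.027, 0.0]
[23.0, -1.0, -13.4, 0.226, -0.173, 0.027, 0.0]
[22.6, -1.6, -14.0, 0.226, -0.173, 0.027, 0.0]
[22.2, -2.3, -14.6, 0.226, -0.173, 0.027, 0.0]
[21.7, -3.0, -15.2, 0.226, -0.173, 0.027, 0.0]
```

Emit:
servo_tool --series '[[[24.5,1.3,-10.5,0.23,-0.17,0.03,0],[24,0.8,-11,0.23,-0.17,0.03,0],[24,0.2,-12,0.23,-0.17,0.03,0],[23.5,-0.4,-12.7,0.23,-0.17,0.03,0],[23,-1,-13.4,0.22,-0.17,0.03,0],[22.5,-1.6,-14,0.22,-0.17,0.03,0],[22,-2.3,-14.6,0.22,-0.17,0.02,0],[0,0,0,0,0,0,0]]]'

```text
time: 6.28
tool_pos: [0.4883, -0.1589, 0.4078]
tcp_rot: [[0.247, 0.261, 0.933], [-0.969, 0.074, 0.235], [-0.008, -0.962, 0.272]]
contact_force: [0.0, 0.6, -1.1]
opening: 0.153
```

```bash
python3 - <<'E'
from h import *
s=robot.get_state();print(s["time"],s["tool_pos"],s["tcp_rot"].round(3),s["opening"],s["contact_force"])
im,d,m,R,t=cam("side");save("side2.png",im);np.savez("side2.npz",P=pts(d,m,R,t),im=im)
im,d,m,R,t=cam("top");np.savez("top2.npz",P=pts(d,m,R,t),im=im)
rows(tcp(18,-.020,.19),pose(16.5,18),1,0)
E
```

```text
6.275 [ 0.4883328  -0.15890977  0.40776177] [[ 0.247  0.261  0.933]
 [-0.969  0.074  0.235]
 [-0.008 -0.962  0.272]] 0.15318908941373863 [ 0.00527479  0.61859098 -1.11759115]
[23.4, -3.0, -15.2, 0.216, -0.213, 0.02, 0.0]
```

View pics/side2.png

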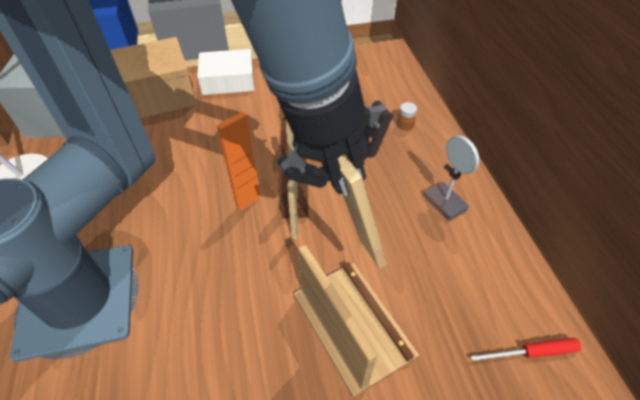

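The board is held, running from (345,160) to (383,262), above and behind the prop. I'll finish the hover and check the board's pose in the tool frame.

Emit:
servo_tool --series '[[[23.4,-3,-15.2,0.21,-0.21,0.02,0],[0,0,0,0,0,0,0],[0,0,0,0,0,0,0]]]'

```text
time: 6.75
tool_pos: [0.4809, -0.1831, 0.4081]
tcp_rot: [[0.285, 0.296, 0.912], [-0.958, 0.087, 0.272], [0.001, -0.951, 0.309]]
contact_force: [-0.2, -0.2, -2.0]
opening: 0.155
```

```bash
python3 - <<'E'
from h import *
s=robot.get_state();p,Rt=s["tool_pos"],s["tcp_rot"];print(s["time"],p,Rt.round(3),s["opening"])
for n in("side","top"):
    im,d,m,R,t=cam(n);q=(pts(d,m,R,t)-p)@Rt
    k_=(d>0)&(abs(q[...,0])<.05)&(abs(q[...,2])<.02)&(q[...,1]>.03)&(q[...,1]<.24)
    c=q[k_];print(n,len(c),np.percentile(c,[1,50,99],axis=0).round(4).tolist())
    f=c[(c[:,1]<.2)]
    # board faces: z vs y, x vs y slopes
    for lo in(.04,.1,.16):
        g=c[(c[:,1]>lo)&(c[:,1]<lo+.04)]
        if len(g)>10:print(lo,np.percentile(g[:,0],[2,98]).round(4),np.percentile(g[:,2],[2,50,98]).round(4))
rows(tcp(18,-.020,.19),pose(16.5,18),1,0)
E
```

```text
6.75 [ 0.48093106 -0.18307716  0.40808246] [[ 0.285  0.296  0.912]
 [-0.958  0.087  0.272]
 [ 0.001 -0.951  0.309]] 0.15505601452501636
side 1014 [[-0.0262, 0.0311, -0.0081], [0.0301, 0.1077, -0.0064], [0.0314, 0.2104, 0.0056]]
0.04 [-0.0175  0.0313] [-0.008  -0.0058  0.0054]
0.1 [-0.0248  0.0314] [-0.0081 -0.0071  0.005 ]
0.16 [-0.0261  0.0312] [-0.0081 -0.0071  0.005 ]
top 796 [[-0.0294, 0.0331, -0.0047], [-0.009, 0.1136, 0.008], [0.0296, 0.209, 0.0089]]
0.04 [-0.0293  0.0207] [-0.0044  0.008   0.0087]
0.1 [-0.0294  0.0285] [-0.0036  0.0081  0.0088]
0.16 [-0.0292  0.0283] [-0.0037  0.008   0.0087]
[0.6, 0.7, -1.3, -0.0, 0.015, 0.004, 0.0]
```

The board sits straight in the jaws with its foot 0.213 m ahead of the TCP. I'll descend into the gap.

Emit:
servo_tool --series '[[[0.6,29,-10.6,0,0.01,0,0],[0,28.5,-9.3,0,0,0,0],[0,28.5,-9.3,0,0,0,0],[0,28.5,-9.3,0,0,0,0],[0,28.5,-9.3,0,0,0,0],[0,22,-7,0,0,0,0],[0,0,0,0,0,0,0],[0,0,0,0,0,0,0]]]'

```text
time: 7.85
tool_pos: [0.4805, -0.1851, 0.2355]
tcp_rot: [[0.284, 0.298, 0.911], [-0.959, 0.086, 0.271], [0.003, -0.951, 0.31]]
contact_force: [0.1, 0.1, -1.0]
opening: 0.155
```

```bash
python3 - <<'E'
from h import *
s=robot.get_state();print(s["time"],s["tool_pos"],tcp(18,-.02,.014))
im,*_=cam("side");save("side3.png",cv2.resize(im[150:400,220:520],None,fx=2,fy=2))
rows(tcp(18,-.020,.003),pose(16.5,18),1,0)
print();rows(tcp(22.5,-.016,.002),pose(16.5,22.5),3,0,tcp(18,-.020,.003),pose(16.5,18))
E
```

```text
7.85 [ 0.48052225 -0.18512437  0.23547868] [ 0.48024859 -0.18382745  0.23121369]
[-1.7, 14.8, -4.7, -0.008, 0.005, 0.018, 0.0]

[-0.0, 0.8, -4.4, 0.15, 0.0, 0.0, 0.0]
[-0.0, 0.6, -4.4, 0.15, 0.0, 0.0, 0.0]
[-0.0, 0.5, -4.5, 0.15, 0.0, 0.0, 0.0]
```

View pics/side3.png

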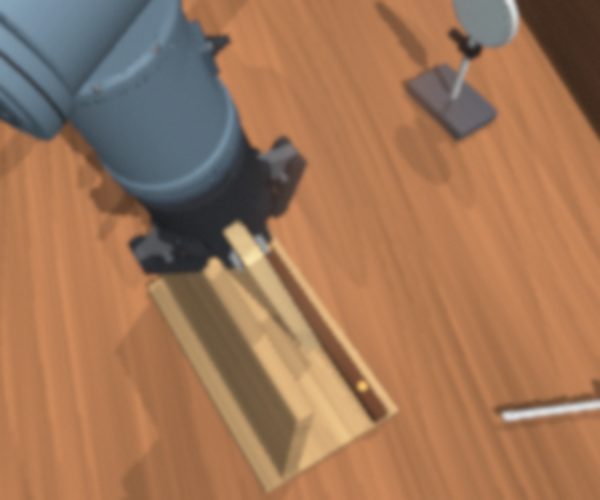

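The foot, at crop (305,345), hangs in the gap between wall and strip. Next I'll lower it and tilt toward the wall.

Emit:
servo_tool --series '[[[-1,8,-2.5,0,0,0,0],[-0.7,7,-2.3,0,0,0.02,0],[0,0.8,-4.4,0.15,0,0,0],[0,0.6,-4.4,0.15,0,0,0],[0,0.5,-4.5,0.15,0,0,0],[0,0,0,0,0,0,0],[0,0,0,0,0,0,0]]]'

```text
time: 8.78
tool_pos: [0.4679, -0.1871, 0.2124]
tcp_rot: [[0.284, 0.366, 0.886], [-0.959, 0.11, 0.262], [-0.002, -0.924, 0.382]]
contact_force: [0.0, -0.9, -1.7]
opening: 0.154
```

```bash
python3 - <<'E'
from h import *
s=robot.get_state();p,Rt=s["tool_pos"],s["tcp_rot"];print(s["time"],p,tcp(22.5,-.016,.002),s["contact_force"])
im,d,m,R,t=cam("side");P=pts(d,m,R,t)
q=(P-p)@Rt;l=P-ps
k_=(d>0)&(abs(q[...,0])<.04)&(abs(q[...,2])<.012)&(q[...,1]>.02)&(q[...,1]<.23)&(l[...,2]>.001)
c=np.c_[q[k_],(l@px)[k_],(l@py)[k_],l[k_][:,2]]
for lo in(.02,.06,.10,.14,.18,.2):
    g=c[(c[:,1]>lo)&(c[:,1]<lo+.02)]
    if len(g)>5:print(lo,len(g),np.percentile(g,[2,98],axis=0).round(4).tolist())
print("tool-prop expected dx",(p-ps)@px,(p-ps)@py)
rows(tcp(22.5,-.016,.002),pose(16.5,22.5),1,0)
E
```

```text
8.775 [ 0.46794887 -0.18706249  0.21236513] [ 0.46882136 -0.18721235  0.21392706] [ 0.02298088 -0.92650206 -1.67843123]
0.02 55 [[0.005, 0.0221, -0.0072, -0.0886, -0.0311, 0.1641], [0.0316, 0.0385, 0.0062, -0.0717, -0.0046, 0.1814]]
0.06 62 [[-0.0096, 0.0615, -0.0073, -0.0727, -0.0308, 0.126], [0.0313, 0.0796, 0.0062, -0.0561, 0.0101, 0.1455]]
0.1 63 [[-0.0228, 0.1007, -0.0069, -0.0585, -0.0309, 0.0888], [0.0315, 0.1194, 0.0061, -0.0411, 0.0233, 0.1096]]
0.14 51 [[-0.0218, 0.141, -0.0071, -0.0421, -0.0305, 0.053], [0.0312, 0.1592, 0.0061, -0.0262, 0.0225, 0.0714]]
0.18 47 [[-0.0269, 0.181, -0.007, -0.0265, -0.0304, 0.0151], [0.0312, 0.1995, 0.0059, -0.0105, 0.0277, 0.0351]]
0.2 130 [[-0.038, 0.2014, -0.0103, -0.021, -0.0378, 0.0012], [0.0386, 0.2183, 0.0118, -0.0007, 0.0388, 0.016]]
tool-prop expected dx -0.0920297518322657 0.00039149260065931456
[0.5, -1.3, 1.2, 0.001, -0.002, -0.012, 0.0]
```

Foot back edge is at x ≈ -17 mm and front corner at ≈ -4 mm, centred, with almost no contact. I'll nudge it toward the strip, set it down and open a little.

Emit:
servo_tool --series '[[[0,0.8,1.8,0,0,0,0],[0,0.9,-0.4,0,0,0,0],[0,0,0,0,0,0,0],[0,0,0,0,0,0,0.18],[0,0,0,0,0,0,0.21],[0,0,0,0,0,0,0.25],[0,0,0,0,0,0,0.3],[0,0,0,0,0,0,0.35]]]' --grip_force 20

```text
time: 9.82
tool_pos: [0.4698, -0.1863, 0.2113]
tcp_rot: [[0.284, 0.366, 0.886], [-0.959, 0.111, 0.262], [-0.002, -0.924, 0.383]]
contact_force: [-0.4, 0.1, -0.2]
opening: 0.349
```

Emit:
servo_tool --series '[[[0,0,0,0,0,0,0.4],[0,0,0,0,0,0,0.4],[0,0,0,0,0,0,0.4]]]'

```text
time: 10.2
tool_pos: [0.4698, -0.1863, 0.2113]
tcp_rot: [[0.285, 0.366, 0.886], [-0.959, 0.111, 0.262], [-0.002, -0.924, 0.383]]
contact_force: [-0.6, 0.4, -0.2]
opening: 0.4
```

```bash
python3 - <<'E'
from h import *
s=robot.get_state();p,Rt=s["tool_pos"],s["tcp_rot"];print(s["time"],p,s["contact_force"])
im,d,m,R,t=cam("side");P=pts(d,m,R,t);save("side4.png",cv2.resize(im[150:400,220:520],None,fx=2,fy=2))
q=(P-p)@Rt
for lo in(-.03,.02,.06,.10,.14,.18):
    k_=(d>0)&(abs(q[...,0])<.04)&(abs(q[...,2])<.014)&(q[...,1]>lo)&(q[...,1]<lo+.02)
    g=q[k_]
    if len(g)>5:print(lo,len(g),np.percentile(g,[2,98],axis=0).round(4).tolist())
E
```

```text
10.2 [ 0.46977695 -0.186341    0.2113174 ] [-0.59030185  0.3661093  -0.21693579]
-0.03 91 [[-0.0049, -0.0286, -0.012], [0.0314, -0.0111, 0.0014]]
0.02 95 [[-0.0219, 0.0201, -0.0109], [0.0317, 0.0395, 0.0027]]
0.06 79 [[-0.025, 0.0602, -0.0092], [0.0315, 0.0788, 0.0036]]
0.1 69 [[-0.0237, 0.1006, -0.0082], [0.0318, 0.1184, 0.0046]]
0.14 61 [[-0.0237, 0.1417, -0.0081], [0.0321, 0.1595, 0.0056]]
0.18 57 [[-0.0235, 0.1808, -0.0061], [0.0323, 0.1996, 0.0066]]
```

View pics/side4.png

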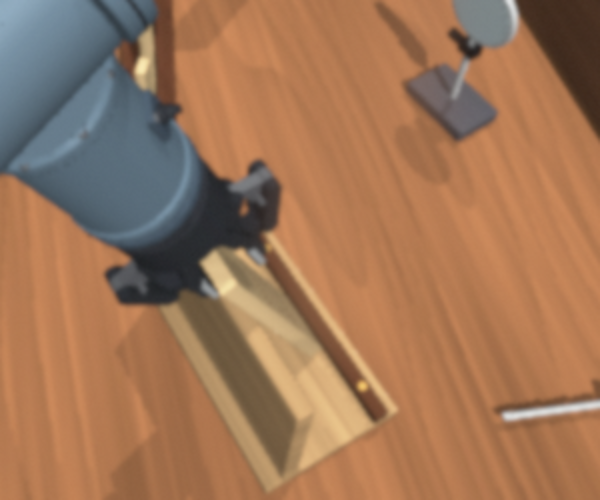

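The board, at crop (220,280)–(315,365), is free between the fingers and leaning on the wall at about 25°. I'll open a bit more and retreat along the tool axis.

Emit:
servo_tool --series '[[[0,0,-1,0,0,0,0.55],[0,0,-1,0,0,0,0.55],[0,-8,0,0,0,0,0.55],[0,-20,0,0,0,0,0.55],[0,-30,0,0,0,0,0.55],[0,-40,0,0,0,0,0.55],[0,-40,0,0,0,0,0.55],[0,-10,0,0,0,0,0.55]]]'

```text
time: 11.25
tool_pos: [0.4137, -0.2044, 0.3502]
tcp_rot: [[0.283, 0.369, 0.885], [-0.959, 0.106, 0.263], [0.003, -0.923, 0.384]]
contact_force: [0.4, 1.0, -0.6]
opening: 0.55
```

Emit:
servo_tool --series '[[[0,-10,-50,0,0,0,0.55],[0,-10,-50,0,0,0,0.55],[0,0,0,0,0,0,0.55],[0,0,0,0,0,0,0.55]]]'

```text
time: 11.75
tool_pos: [0.318, -0.2317, 0.3273]
tcp_rot: [[0.283, 0.367, 0.886], [-0.959, 0.111, 0.261], [-0.003, -0.924, 0.383]]
contact_force: [0.7, 0.5, -0.3]
opening: 0.55
```

```bash
python3 - <<'E'
from h import *
s=robot.get_state();print(s["time"],s["tool_pos"],s["contact_force"])
out=[]
for n in("side","top"):
    im,d,m,R,t=cam(n);P=pts(d,m,R,t);out.append(im)
    l=P-ps;l=np.stack([l@px,l@py,l[...,2]],-1)
    for lo in(.005,.05,.1,.16,.2,.22):
        g=l[(d>0)&(abs(l[...,1])<.05)&(l[...,2]>lo)&(l[...,2]<lo+.02)&(l[...,0]>(-.079 if lo<.15 else -.15))&(l[...,0]<-.001)]
        if len(g)>5:print(n,lo,len(g),np.percentile(g,[2,98],axis=0).round(4).tolist())
save("fin.png",np.vstack([cv2.resize(i[:, :],(480,300)) for i in out]))
E
```

```text
11.75 [ 0.31802646 -0.23174063  0.32729149] [ 0.66637886  0.52690742 -0.29234767]
side 0.005 148 [[-0.0197, -0.0482, 0.0051], [-0.0011, 0.0462, 0.024]]
side 0.05 72 [[-0.0419, -0.0311, 0.0504], [-0.0225, 0.024, 0.0698]]
side 0.1 84 [[-0.0638, -0.0308, 0.1002], [-0.0446, 0.0274, 0.1193]]
side 0.16 104 [[-0.0919, -0.031, 0.1604], [-0.071, 0.026, 0.1794]]
side 0.2 123 [[-0.1088, -0.0309, 0.2006], [-0.089, 0.0265, 0.2194]]
side 0.22 460 [[-0.116, -0.0306, 0.2216], [-0.0986, 0.0278, 0.2346]]
top 0.005 81 [[-0.0718, -0.0358, 0.0051], [-0.0014, 0.0454, 0.0239]]
top 0.05 87 [[-0.0363, -0.0292, 0.0505], [-0.0199, 0.0293, 0.0694]]
top 0.1 98 [[-0.0572, -0.0279, 0.1004], [-0.0417, 0.0295, 0.1195]]
top 0.16 120 [[-0.0841, -0.0287, 0.1601], [-0.0678, 0.0293, 0.1798]]
top 0.2 137 [[-0.1013, -0.029, 0.2008], [-0.0862, 0.0294, 0.2196]]
top 0.22 288 [[-0.1141, -0.0288, 0.2207], [-0.0955, 0.0293, 0.2369]]
```

View pics/fin.png

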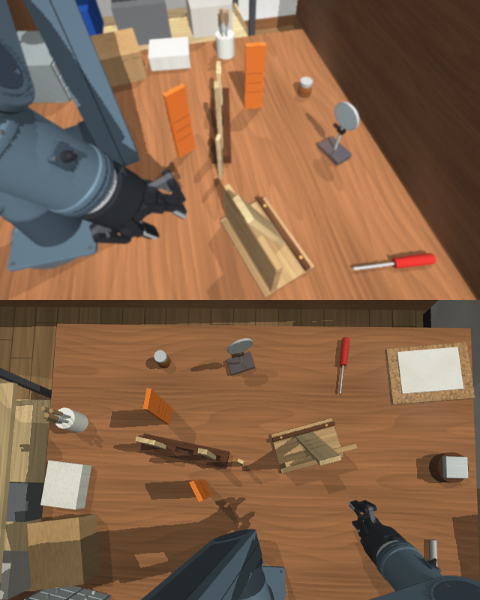

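The last check shows the board leaning at about 24°, centred within 1 mm. Its foot is at the strip, its back is on the wall edge, and the gripper is clear. The short board and the batten are still in the rack.

```bash
python3 -c "
from rig import robot
print(robot.sign_off())"
```

```text
the job is handed in; nothing more can be done
None
```

The long, wide board is out of the middle pocket and leaning against the partition wall. I released it and handed the job in at about 12 s of the 37 s allowed.

- **Board:** in the last depth check it was flat to the wall and within about 1 mm of the wall's middle, tilted about 24°. Its foot was on the base right up against the stop strip, and its back rested on the wall's top edge.
- **Other boards:** the short board and the batten are still standing in the rack, and the decoys were left alone.
- **Gripper:** it was well clear, and the contact forces I read were only a few newtons, 5.8 N at most while gripping.

No check failed. The two cameras put the board's position along the wall about 1–2 mm apart, which is within their calibration.

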